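# Check two cases and post the wedge into the dust-tight box

## Robot

A 6-joint arm with a two-finger parallel gripper is mounted at the origin on the work surface; the furniture and walls round the work are solid. World frame = base frame: x ahead of the robot, y to its left, z up, the work surface at z = 0. Lengths are in mm, angles in rad, forces in N, time in s.
With the tool pointing down it reaches from about 300 to 775 mm from the base axis. Payload 14.6 kg.
Tool frame: the origin (TCP) lies at the very end of the fingers, on their centre line; the grasp point (between the pads) lies 19 mm behind it (manip.grip_point_offset is the distance from the TCP to the grasp point, in mm); z points along the fingers, y is the line along which they close (so a half turn about z gives the same grasp; the last joint's range is limited). The gripper opens to 94 mm and grips with 3 to 60 N. Pads are 16 mm wide; open, the fingers measure 119 mm over their backs; the gripper's body (75 mm by 177 mm) begins 78 mm behind the grasp point.
Start: joints at [1.166, 0.3, 1.521, -0, 1.321, -0.067], TCP at [182.274, 518.908, 205.446] pointing down, gripper open.
Joint ranges: [-3.03, 3.03], [-0.79, 2.21], [0.23, 2.52], [-1.04, 4.18], [0, 3.07], [-2.55, 2.55]. Speed limits (rad/s): [2.22, 2.22, 2.57, 3.14, 3.14, 3.14].

## Interface

Orientations are given as [roll, pitch, yaw] about the fixed x, y, z axes, in that order (R = Rz(yaw) Ry(pitch) Rx(roll)).
In Python, from cell import telemetry, eyes, manip gives the robot as it stands.
- The arm moves only by the tool play_rows, never from a script. Its arguments are lists of equal length, an entry for each row: "translation": the shift along the world's x, y, z in m, a list of three; "yaw": the turn about the world's z in rad. A call has 1 to 12 rows; each row is the pose to reach, as a shift and turn from the pose commanded when the call began; what a row does not reach only later rows make up. A row lasts 1/8 s, in which the tool goes at most 62.5 mm and 10.7 degrees, less where a joint would pass 70% of its speed; a pose out of reach is approached as far as the arm can. A call with a gripper value outside its range is refused whole. "hand" is the opening, from 0 (shut) to 1 (fully open), set as the call begins (left out, the last holds). The fingers move at their own pace and stop on an object; "force" is the grip in N (left out, the last holds). Time passes only in rows, so rows that repeat a pose let the fingers close. It gives the time, the measured TCP pose, the force, the opening and the grip force at its end, in the units of the state.
- telemetry.read_state(): the state, without advancing time (a new reading comes with each control period).
- eyes.camera(name): name is "scene" or "top" or "wrist"; returns a dict with "pixels" (400x640x3 uint8, red, green, blue), "fx", "fy", "cx", "cy" (pixels), "cam_to_world" (4x4, takes a point from camera to world coordinates); the wrist camera has in their place "T_tool_cam" (4x4, takes a point from camera to tool coordinates, whose origin is the TCP and whose axes are the flange's). Camera axes: x right, y up, looking along -z (the intrinsics and any distortion apply to the point x, -y, -z); pixel columns grow to the right and rows downward; lengths in mm; the calibration is good to about 2 mm. A picture is of the moment at which its call begins: read the wrist's pose just before it. There is no depth.
- manip.sign_off(): hands the job in; it is judged then, once.
The state is a dict: "clock": time; "joints": joint angles; "qd": joint speeds; "effort": joint torques, N m; "eef_pos": TCP position; "eef_rot": TCP orientation; "wrist_force": force on the tool from outside, world axes, zero at the start; "moment": the same for the moment, N m; "finger_gap": finger opening in mm; "finger_force": force on a finger pad.
Only numpy, scipy, OpenCV 4.12 (cv2) and the standard library are available. Lean on these libraries where they do the work, as an engineer would, in place of code of your own. Each camera call takes 0.05 s, during which the arm holds its last target. There are 200 camera calls.

## Task

One of the two closed plywood cases holds a beech wedge, the other a sanding block. First lift both lids right up and leave them standing open, so that the contents can be seen; then take the wedge out and, holding it, push it through the sprung flap in the sloping top of the grey parts box, so that it lies inside and the flap has shut behind it. Leave the sanding block in its case and do not disturb the other things on the bench.

Things in the scene. Friction and masses are not known exactly. Their poses are not given: they have to be found in the camera images.
- case_a: one of two identical closed plywood cases, 170 deep (x) x 116 wide (y) x 56 mm high without its lid, walls and floor 6 mm (inside 158 x 104 mm, 50 mm deep), fixed to the bench; origin under its centre, front (handle side) looks along its own -x. One case holds the wedge, the other the sanding block; which case stands where changes. Its lid is lid_a, hinged on the far (+x) rim.
- case_b: one of two identical closed plywood cases, 170 deep (x) x 116 wide (y) x 56 mm high without its lid, walls and floor 6 mm (inside 158 x 104 mm, 50 mm deep), fixed to the bench; origin under its centre, front (handle side) looks along its own -x. One case holds the wedge, the other the sanding block; which case stands where changes. Its lid is lid_b, hinged on the far (+x) rim.
- lid_a (a joint): lid of case_a: a plywood plate 172 x 118 x 8 mm (top at 64 mm over the bench when shut), hinged along the case's y at its far rim; 0 = shut, grows as the front edge is raised, 1.57 = upright, stop at 1.92 rad. The hinge is stiff: the lid stays at any angle; lifting at the handle takes about 1 to 3 N.
- handle_a (a point): middle of the handle of lid_a: a round wooden dowel 20 mm thick and 46 mm long with flat ends, lying along the case's y, 30 mm above the lid's top on a 12 mm post, 31 mm behind the lid's front edge. Pinched by its two flat ends (middle of the pads on its axis, 50 N or more) it pivots between the fingers, so the tool may keep its direction while the lid turns.
- hinge_a (a point): middle of the hinge line of lid_a (on case_a, 85 mm behind its centre, 60 mm above the bench); the handle is 140 mm in front of it and 34 mm higher when the lid is shut.
- lid_b (a joint): lid of case_b: a plywood plate 172 x 118 x 8 mm (top at 64 mm over the bench when shut), hinged along the case's y at its far rim; 0 = shut, grows as the front edge is raised, 1.57 = upright, stop at 1.92 rad. The hinge is stiff: the lid stays at any angle; lifting at the handle takes about 1 to 3 N.
- handle_b (a point): middle of the handle of lid_b: a round wooden dowel 20 mm thick and 46 mm long with flat ends, lying along the case's y, 30 mm above the lid's top on a 12 mm post, 31 mm behind the lid's front edge. Pinched by its two flat ends (middle of the pads on its axis, 50 N or more) it pivots between the fingers, so the tool may keep its direction while the lid turns.
- hinge_b (a point): middle of the hinge line of lid_b (on case_b, 85 mm behind its centre, 60 mm above the bench); the handle is 140 mm in front of it and 34 mm higher when the lid is shut.
- wedge: solid beech wedge, 32 wide (its x) x 100 long (its y) x 24 mm high at its thick end, thinning along its length, 35 g; sides upright; origin in the middle of its underside. Lies flat on the floor of a case, its length roughly along the case's x.
- block: plain rectangular wooden-looking sanding block, 61 (its x) x 96 (its y) x 33 mm high, origin in the middle of its underside; lies in the other case and stays there.
- parts_box: grey painted sheet-steel parts box, 160 deep (x) x 126 wide (y), front (-x) wall 115 mm high, back 227 mm, walls 4 mm, fixed to the bench; closed all round, its top slopes at 35 degrees from level, rising away from its front; origin under its centre. Only way in is the flap.
- slot (a point): centre of the opening in the sloping top of the parts box, in the plane of the top, 171 mm above the bench. The opening is 128 mm long up the slope (in the box's x-z plane) and 100 mm wide along the box's y, so the wedge goes in lengthwise up the slope, held by its sides at its middle. Straight in is 35 degrees from vertical: forward (box +x) and down.
- flap (a joint): plain steel flap that fills the opening, hinged along the box's y at its upper end, swings inward and down; 0 = shut, stop at 1.35 rad; a weak damped spring (about 1 N or less at mid flap) shuts it in about a second. It hangs vertical at 0.96 rad. The wedge's leading face pushed 40 to 45 mm below the plane of the top opens it to more than 1 rad; the wedge let go there falls to the box's floor.
- yoghurt_cup: white plastic cup, 98 mm wide, 70 mm high, bystander; origin in the middle of its underside.
- tape_roll: roll of masking tape lying flat, 104 mm across, 25 mm high, bystander; origin under its centre.
Things that resemble listed ones, but are neither listed nor needed, are in the scene too. What is shaped like the case_a but red is not meant.

How it is judged:
By the outcome, as a careful person would: the job done as asked, in the order asked, and still so for the second after the job is handed in, with the robot touching nothing.
It also fails if it takes over 64 s, if anything falls off the work surface, if the arm or the gripper's body presses on something with over 40 N, if the wrist force passes 120 N, or if a joint passes its speed limit or range.

## Working session

There is one attempt and no reset: what is moved stays moved. The work goes in short steps, Python scripts to look and compute and a tool call to move; the robot and the scene stay as the last step left them, time stands still between calls to the robot, and variables do not carry over. Pictures are saved under pics/ and viewed, at most 11 in all, crops included, and the job is handed in when it is done.

Besides the shell and the picture viewer there is one more tool, called after "Request:" by a JSON object that holds its "op" and its "data". play_rows: Moves the arm, as the interface text tells. Its arguments: {"type":"object","properties":{"translation":{"type":"array","items":{"type":"array","items":{"type":"number"}}},"yaw":{"type":"array","items":{"type":"number"}},"hand":{"type":"number"},"force":{"type":"number"}},"required":["translation","yaw"]}

```bash
mkdir -p pics; ls; python3 - <<'E'
from cell import telemetry, eyes, manip
import cv2, numpy as np, pickle
for n in ["scene","top"]:
    c=eyes.camera(n); pickle.dump(c,open(f'{n}0.pkl','wb')); cv2.imwrite(f'pics/{n}0.png',c['pixels'][:,:,::-1])
    print({k:(np.round(v,3).tolist() if not isinstance(v,str) else v) for k,v in c.items() if k!='pixels'})
print(telemetry.read_state()); print(manip.grip_point_offset)
E
```

```text
pics
{'fx': 436.637, 'fy': 436.637, 'cx': 317.224, 'cy': 205.212, 'cam_to_world': [[0.868, 0.252, -0.427, -240.527], [-0.496, 0.483, -0.722, -1078.345], [0.024, 0.838, 0.544, 951.445], [0.0, 0.0, 0.0, 1.0]]}
{'fx': 504.913, 'fy': 504.913, 'cx': 324.281, 'cy': 201.905, 'cam_to_world': [[0.016, 0.997, -0.072, 289.286], [-1.0, 0.016, -0.009, -11.083], [-0.008, 0.072, 0.997, 1679.756], [0.0, 0.0, 0.0, 1.0]]}
{'clock': 0.1, 'joints': array([ 1.16637300e+00,  3.00412742e-01,  1.52151187e+00, -8.74044130e-06,
        1.32068611e+00, -6.66284085e-02]), 'qd': array([ 1.68052581e-03, -5.82841979e-04, -1.56680342e-03,  4.82478411e-04,
        6.60832322e-05,  1.32616686e-03]), 'effort': array([ 2.33444822e-03, -5.32638323e+01, -3.53286231e+01,  7.09785079e-02,
        2.34153948e-02, -8.26861583e-05]), 'eef_pos': array([182.20324676, 518.69986938, 204.94761276]), 'eef_rot': array([-3.14057627e+00, -5.93352139e-05,  2.80379988e+00]), 'wrist_force': array([-0.53035269, -0.18990553, -0.22744335]), 'moment': array([-0.04231534, -0.00093689,  0.02409862]), 'finger_force': 0.0, 'finger_gap': 93.75566121047106}
18.8
```

View pics/top0.png

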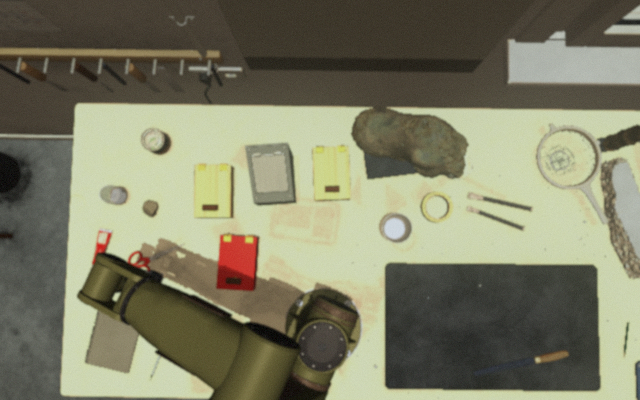

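View pics/scene0.png

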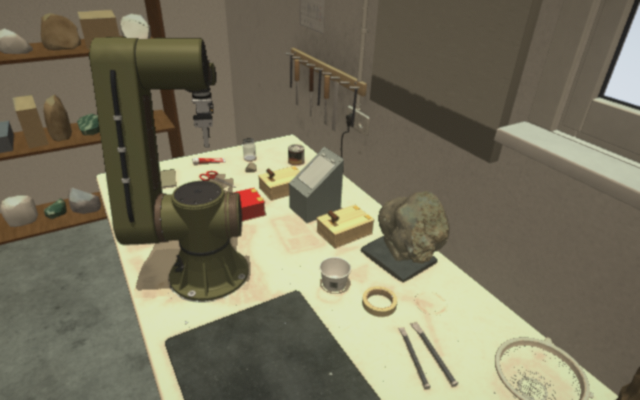

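Top view: the closed cases sit at about (213,190) and (331,172), with handles at (212,210) and (331,188). The grey box is at (270,173) and the red decoy at (237,262). The scene view confirms the layout.

```bash
cat > h.py <<'E'
import numpy as np, cv2, pickle
from scipy.spatial.transform import Rotation as Ro
def ray(c,u,v,T=None):
    T=c['cam_to_world'] if T is None else T; T=np.array(T)
    d=T[:3,:3]@np.array([(u-c['cx'])/c['fx'],-(v-c['cy'])/c['fy'],-1.0]); return T[:3,3],d/np.linalg.norm(d)
def onz(c,u,v,z,T=None):
    o,d=ray(c,u,v,T); return o+d*(z-o[2])/d[2]
def tri(rays):
    A=0;b=0
    for o,d in rays:
        P=np.eye(3)-np.outer(d,d); A=A+P; b=b+P@o
    p=np.linalg.solve(A,b); return p,[round(float(np.linalg.norm(np.cross(d,p-o))),1) for o,d in rays]
def proj(c,p,T=None):
    T=np.array(c['cam_to_world'] if T is None else T); q=np.linalg.inv(T)@np.append(p,1)
    return c['cx']-c['fx']*q[0]/q[2], c['cy']+c['fy']*q[1]/q[2]
def wristT(c,s):
    T=np.eye(4); T[:3,:3]=Ro.from_euler('xyz',s['eef_rot']).as_matrix(); T[:3,3]=s['eef_pos']; return T@np.array(c['T_tool_cam'])
def blobs(m,lo=40):
    n,l,st,ce=cv2.connectedComponentsWithStats(m.astype(np.uint8)); return [(l==i,st[i],ce[i]) for i in range(1,n) if st[i][4]>=lo]
E
python3 - <<'E'
from h import *
for n in ['top','scene']:
    c=pickle.load(open(f'{n}0.pkl','rb')); h=cv2.cvtColor(c['pixels'],cv2.COLOR_RGB2HSV).astype(int)
    if n=='top':
        for u,v in [(205,180),(212,210),(320,160),(331,188),(260,200),(270,170),(300,200)]: print(u,v,h[v,u])
    m=(abs(h[...,0]-27)<8)&(h[...,1]>85)&(h[...,2]>90)
    for b,s,ce in blobs(m,200):
        b=cv2.morphologyEx(b.astype(np.uint8),cv2.MORPH_CLOSE,np.ones((15,15)))
        r=cv2.minAreaRect(cv2.findNonZero(b)); print(n,s,ce.round(1),np.round(r[0],1),np.round(r[1],1),r[2])
        if n=='top':
            q=[onz(c,*p,64) for p in cv2.boxPoints(r)]; print(np.round(q,0)[:,:2].tolist(), np.mean(q,0).round(1),[round(float(np.linalg.norm(q[i]-q[i-1]))) for i in range(4)])
            x,y,w,hh=s[:4]; d=(h[y:y+hh,x:x+w,2]<110)
            for bb,ss,cc in blobs(d,8): print('  dark',ss,(cc+[x,y]).round(1),onz(c,*(cc+[x,y]),94).round(0))
c=pickle.load(open('scene0.pkl','rb'))
cv2.imwrite('pics/scene_crop.png',cv2.resize(c['pixels'][130:270,230:400,::-1],None,fx=4.5,fy=4.2,interpolation=cv2.INTER_CUBIC))
E
```

```text
205 180 [ 32  91 210]
212 210 [ 28 123 143]
320 160 [ 34  85 215]
331 188 [ 13 130 106]
260 200 [ 30  44 134]
270 170 [ 28  44 178]
300 200 [ 30  55 207]
top [   0   48  202   10 1388] [98. 52.] [100.5  52.2] [201.1   7.7] 0.748921811580658
[[876.0, 1080.0], [902.0, 1081.0], [901.0, 416.0], [876.0, 416.0]] [888.6 748.   64. ] [664, 26, 665, 26]
  dark [39  0 14  1 14] [45.5 48. ] [889. 913.  94.]
  dark [ 57   0 145  10 255] [145.6  48.7] [891. 588.  94.]
  dark [  0   6 198   4 389] [75.5 56.3] [863. 814.  94.]
top [ 313  145   37   56 1335] [328.6 171.6] [330.7 172.6] [54.2 35.6] 87.61405944824219
[[586.0, 46.0], [593.0, -68.0], [417.0, -78.0], [410.0, 36.0]] [501.5 -15.9  64. ] [176, 115, 176, 114]
  dark [13 42 12  4 44] [331.7 188.6] [447. -20.  94.]
top [ 195  164   38   54 1571] [211.8 189.3] [213.5 190.5] [53. 37.] 90.0
[[523.0, 423.0], [524.0, 303.0], [353.0, 298.0], [351.0, 417.0]] [437.8 360.4  64. ] [171, 120, 171, 119]
  dark [37  4  1 46 46] [232.  190.5] [436. 295.  94.]
  dark [ 8 41 15  5 62] [210.1 207.2] [382. 363.  94.]
top [421 192  31  30 245] [436. 206.] [436.3
[... 1705 characters left out ...]
 [96.5 14.7] [ 7.7 34.9] 87.1375961303711
scene [ 89  36  47  21 767] [111.6  46. ] [111.9  45.7] [45.7 19.8] 1.7899105548858643
scene [ 136   38   65   19 1125] [168.2  47.3] [168.  47.] [64. 18.] 0.0
scene [ 16  96  20  15 248] [ 24.6 103.2] [ 24.8 102.9] [13.6 19.4] 81.8698959350586
scene [259 165  40  24 448] [279.  176.6] [279.4 177.5] [17.  39.7] 74.93151092529297
scene [160 189  66  31 418] [175.2 206.5] [192.7 204.3] [24.5 66.7] 84.0938491821289
scene [317 205  56  30 810] [344.9 219. ] [344.7 219.6] [24.1 53.8] 75.57923126220703
scene [173 280  69  18 458] [208.7 289.7] [207.5 289.7] [14.7 68.3] 85.60128784179688
scene [363 287  34  29 416] [379.1 302.9] [379.5 301. ] [28. 33.] 90.0
```

View pics/scene_crop.png

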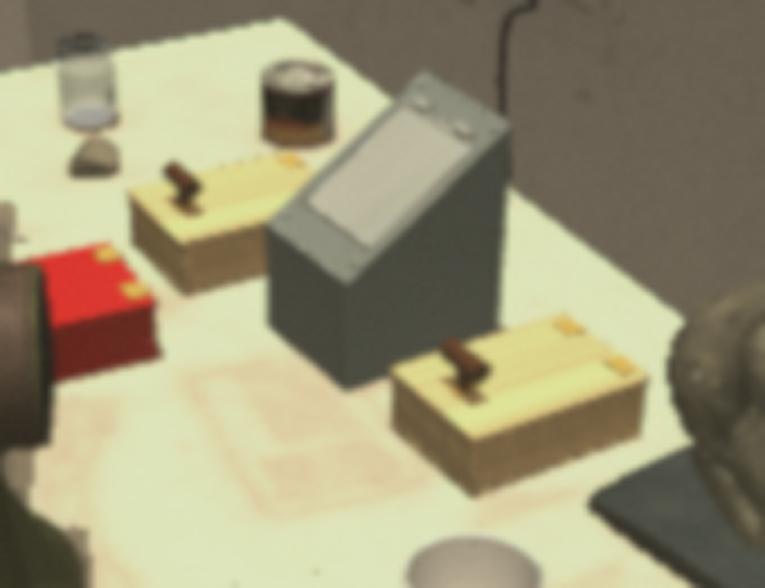

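Request:
{"op": "play_rows", "data": {"translation": [[0.03,-0.02,0.04],[0.07,-0.05,0.08],[0.11,-0.09,0.12],[0.15,-0.13,0.13],[0.18,-0.16,0.13],[0.18,-0.16,0.13],[0.18,-0.16,0.13]], "yaw": [0.08,0.2,0.3,0.36,0.36,0.36,0.36], "hand": 1}}

```text
clock: 0.98
eef_pos: [362.0, 359.1, 335.2]
eef_rot: [-3.141, -0.001, -3.12]
wrist_force: [-0.3, -0.1, -0.5]
finger_gap: 94.0
finger_force: 0.0
```

```bash
python3 - <<'E'
from h import *
from cell import telemetry, eyes
s=telemetry.read_state(); c=eyes.camera('wrist'); pickle.dump((c,s),open('w1.pkl','wb'))
cv2.imwrite('pics/w1.png',c['pixels'][:,:,::-1]); print({k:np.round(v,3).tolist() for k,v in c.items() if k!='pixels'}); print(s['eef_pos'],s['eef_rot'],s['clock'])
c0=pickle.load(open('top0.pkl','rb')); c1=pickle.load(open('scene0.pkl','rb'))
print(tri([ray(c0,210.1,207.2),ray(c1,270.4,173.6)]), tri([ray(c0,331.7,188.6),ray(c1,333.3,216.2)]))
E
```

```text
{'fx': 309.041, 'fy': 309.041, 'cx': 319.357, 'cy': 199.429, 'T_tool_cam': [[-0.0, 0.963, 0.271, 79.285], [1.0, 0.0, -0.001, 0.149], [-0.001, 0.271, -0.963, -179.057], [0.0, 0.0, 0.0, 1.0]]}
[361.98192487 359.12868156 335.20347448] [-3.14143336e+00 -5.10440375e-04 -3.11961024e+00] 0.975
(array([384.16637799, 363.33108342,  86.49457146]), [2.3, 2.3]) (array([449.06052716, -20.98730453,  88.72481254]), [2.4, 2.4])
```

View pics/w1.png

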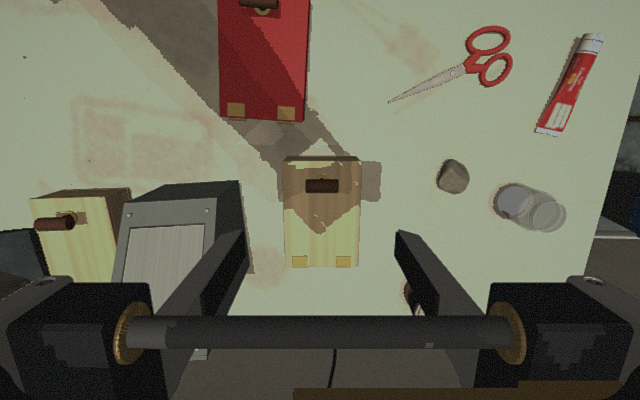

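The wrist view shows the left case with its handle at (322,186) and hinge plates at (300,261) and (343,261). The box flap is at about (165,265) and the right handle at (55,223). I'll take a second view from between the cases.

Request:
{"op": "play_rows", "data": {"translation": [[0.01,-0.04,0.01],[0.02,-0.1,0.01],[0.03,-0.15,0.01],[0.03,-0.19,0.01],[0.03,-0.19,0.01],[0.03,-0.19,0.01]], "yaw": [0,0,0,0,0,0]}}

```text
clock: 1.78
eef_pos: [392.1, 169.9, 345.4]
eef_rot: [3.141, -0.0, -3.118]
wrist_force: [-0.4, -0.6, 0.2]
finger_gap: 93.9
finger_force: 0.0
```

```bash
python3 - <<'E'
from h import *
from cell import telemetry, eyes
s=telemetry.read_state(); c=eyes.camera('wrist'); pickle.dump((c,s),open('w2.pkl','wb'))
cv2.imwrite('pics/w2.png',c['pixels'][:,:,::-1]); print(s['eef_pos'],s['eef_rot'],s['clock'])
for f in ['w1','w2']:
    c,s=pickle.load(open(f+'.pkl','rb')); h=cv2.cvtColor(c['pixels'],cv2.COLOR_RGB2HSV).astype(int)
    if f=='w1':
        for u,v in [(322,186),(300,261),(343,261),(320,250),(165,265),(120,245),(55,223)]: print(u,v,h[v,u],end=' ')
    br=((h[...,0]<16)|(h[...,0]>170))&(h[...,1]>70)&(h[...,2]<110); br[280:]=0
    hi=(abs(h[...,0]-22)<5)&(h[...,1]>110)&(h[...,2]>120); hi[300:]=0
    for nm,m in [('brown',br),('hinge',hi)]:
        for b,st,ce in blobs(m,60):
            r=cv2.minAreaRect(cv2.findNonZero(b.astype(np.uint8))); print(f,nm,st,ce.round(1),np.round(r[1],1),round(r[2],1))
E
```

```text
[392.05628403 169.86019352 345.42043943] [ 3.14143230e+00 -7.84300987e-05 -3.11845712e+00] 1.775
322 186 [ 17 172  46] 300 261 [ 26 124 156] 343 261 [ 26 123 154] 320 250 [ 37  72 169] 165 265 [ 32  28 139] 120 245 [ 36  25 104] 55 223 [ 11 124  72] w1 brown [ 217    0   94  123 7252] [252.8  63.6] [122.  93.] 90.0
w1 brown [545  53  39  58 289] [568.2  71.5] [ 8.7 67.8] 29.1
w1 brown [305 179  34  14 367] [321.3 185.7] [13. 33.] 90.0
w1 brown [ 34 214  41  17 426] [ 52.8 223.3] [14.5 40.6] 80.8
w1 hinge [280 107  15  13 115] [288.5 111.8] [12. 14.] 90.0
w1 hinge [292 256  15  12 162] [299.2 261.5] [11. 14.] 90.0
w1 hinge [336 256  15  12 161] [342.9 261.4] [11. 14.] 90.0
w2 brown [351   0  12 100 368] [356.4  50. ] [ 9.2 99.1] 1.2
w2 brown [586  13  18  35  90] [592.9  30.2] [ 9.9 36.8] 12.3
w2 brown [610  12  23  20  91] [624.   18.6] [18.8 20. ] 69.4
w2 brown [614  39  18  25  76] [626.   49.3] [ 9.8 28.2] 21.4
w2 brown [379  99  32   4  63] [393.8 100.7] [31.1  2.8] 4.1
w2 brown [438 159  38  14 429] [457.  166.1] [13. 37.] 90.0
w2 brown [169 196  36  15 399] [185.7 203.8] [13.6 35.1] 85.9
w2 brown [512 262  30  18 201] [524.3 268.8] [10.3 32.6] 63.4
w2 hinge [452 239  17  11 161] [460.4 244. ] [10. 16.] 90.0
w2 hinge [177 270  13  11  88] [182.1 274.3] [ 9.6 12.3] 81.9
```

View pics/w2.png

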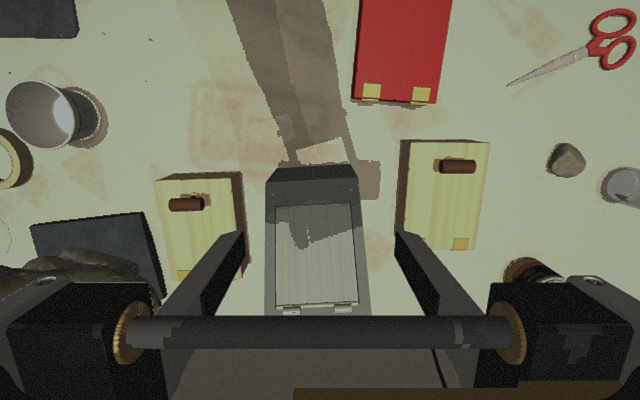

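The second view shows both handles at (457,166) and (186,204). The box flap's corners are at about (276,206), (353,204), (357,303) and (275,306).

```bash
python3 - <<'E'
from h import *
w1,s1=pickle.load(open('w1.pkl','rb'));w2,s2=pickle.load(open('w2.pkl','rb'));T1=wristT(w1,s1);T2=wristT(w2,s2)
t=pickle.load(open('top0.pkl','rb'));sc=pickle.load(open('scene0.pkl','rb'))
print('L',tri([ray(w1,321.3,185.7,T1),ray(w2,457,166.1,T2)]),tri([ray(w1,321.3,185.7,T1),ray(w2,457,166.1,T2),ray(t,210.1,207.2),ray(sc,270.4,173.6)]))
print('R',tri([ray(w1,52.8,223.3,T1),ray(w2,185.7,203.8,T2)]),tri([ray(w1,52.8,223.3,T1),ray(w2,185.7,203.8,T2),ray(t,331.7,188.6),ray(sc,333.3,216.2)]))
a,b=onz(w1,299.2,261.5,64,T1),onz(w1,342.9,261.4,64,T1); print('Lhinges',a,b,'yaw',np.arctan2(*(b-a)[:2])*-1)
a,b=onz(w1,305,185.7,94,T1),onz(w1,338,185.7,94,T1); print('Lhandle ends',a,b)
# handle axes lines: slope fit in w2
for (u,v,ang) in [(457,166.1,0),(185.7,203.8,85.9-90)]:
    k=np.tan(np.radians(ang)); a,b=onz(w2,u-12,v-12*k,94,T2),onz(w2,u+12,v+12*k,94,T2); d=b-a; print('handle yaw',np.degrees(np.arctan2(-d[0],d[1])))
# flap: light region
h=cv2.cvtColor(w2['pixels'],cv2.COLOR_RGB2GRAY)
for row in (255,285): print(row,h[row,262:376].tolist())
for col in (300,335): print(col,h[165:215,col].tolist(),h[290:320,col].tolist())
cr=w2['pixels'][150:330,150:500,::-1]; cv2.imwrite('pics/w2c.png',cv2.resize(cr,None,fx=2.2,fy=2.2,interpolation=cv2.INTER_CUBIC))
E
```

```text
L (array([380.6132818 , 362.77100493,  96.00303282]), [0.1, 0.1]) (array([383.17485394, 363.85622888,  87.31496484]), [1.1, 2.9, 1.1, 3.5])
R (array([444.46066787, -21.67431821,  95.75666651]), [0.0, 0.0]) (array([446.8066047 , -23.24888751,  91.86723233]), [1.9, 1.1, 3.5, 3.1])
Lhinges [513.52225304 330.66331479  64.        ] [511.83873157 400.74576367  64.        ] yaw 0.02401739348414518
Lhandle ends [381.51697833 340.04826239  94.        ] [380.51635899 386.08439649  94.        ]
handle yaw 1.3112844982408707
handle yaw 5.544003504013421
255 [168, 166, 149, 105, 111, 104, 108, 108, 110, 108, 109, 108, 101, 73, 152, 142, 140, 143, 143, 139, 136, 141, 143, 145, 145, 141, 141, 140, 139, 140, 144, 142, 139, 137, 137, 145, 140, 145, 144, 147, 142, 144, 144, 143, 141, 137, 150, 141, 143, 139, 146, 146, 143, 140, 141, 141, 140, 138, 142, 143, 141, 145, 144, 141, 143, 141, 144, 136, 141, 137, 145, 142, 145, 141, 140, 138, 138, 144, 138, 141, 144, 139, 140, 143, 144, 142, 142, 145, 141, 144, 145, 145, 89, 84, 108, 117, 114, 110, 109, 110, 109, 109, 107, 116, 156, 155, 156, 161, 159, 161, 
[... 582 characters left out ...]
166, 161]
300 [84, 75, 38, 38, 41, 42, 44, 41, 48, 39, 39, 45, 45, 45, 41, 52, 65, 66, 63, 60, 70, 66, 65, 63, 64, 66, 61, 58, 64, 64, 58, 63, 69, 64, 63, 67, 60, 62, 64, 53, 72, 91, 88, 92, 88, 89, 87, 89, 87, 92] [145, 142, 145, 143, 146, 145, 144, 146, 146, 143, 142, 146, 147, 137, 86, 116, 108, 100, 77, 73, 75, 91, 90, 99, 111, 60, 22, 24, 24, 34]
335 [44, 31, 40, 40, 39, 40, 40, 43, 42, 45, 42, 43, 44, 51, 67, 65, 61, 62, 63, 65, 61, 66, 65, 66, 62, 63, 65, 62, 66, 64, 64, 65, 61, 65, 61, 57, 61, 53, 71, 94, 92, 96, 97, 94, 89, 92, 94, 91, 90, 93] [143, 144, 145, 147, 146, 145, 141, 145, 139, 139, 142, 140, 83, 108, 63, 67, 94, 114, 140, 172, 170, 158, 149, 102, 113, 75, 29, 29, 32, 28]
```

Request:
{"op": "play_rows", "data": {"translation": [[0,0.04,0],[-0.005,0.1,0],[-0.01,0.15,-0.02],[-0.0115,0.193,-0.06],[-0.0115,0.193,-0.12],[-0.0115,0.193,-0.17],[-0.0115,0.193,-0.21],[-0.0115,0.193,-0.245],[-0.0115,0.193,-0.265],[-0.0115,0.193,-0.27],[-0.0115,0.193,-0.27],[-0.0115,0.193,-0.27]], "yaw": [0,0,0,0,0,0,0,0,0,0,0,0]}}

```text
clock: 3.32
eef_pos: [381.0, 362.5, 76.4]
eef_rot: [3.141, 0.001, -3.119]
wrist_force: [-0.1, 0.5, 0.8]
finger_gap: 94.2
finger_force: 0.0
```

Request:
{"op": "play_rows", "data": {"translation": [[0,0,0],[0,0,0],[0,0,0],[0,0,0],[0,0,0],[0,0,0]], "yaw": [0,0,0,0,0,0], "hand": 0.3, "force": 60}}

```text
clock: 4.08
eef_pos: [380.8, 362.5, 75.6]
eef_rot: [3.14, 0.0, -3.119]
wrist_force: [0.0, 4.7, -2.2]
finger_gap: 45.7
finger_force: 60.0
```

Request:
{"op": "play_rows", "data": {"translation": [[0.0019,0,0.0069],[0.0041,0.0001,0.0138],[0.0095,0.0002,0.0271],[0.0163,0.0004,0.0398],[0.0243,0.0006,0.0518],[0.0334,0.0008,0.0629],[0.0436,0.001,0.0731],[0.0548,0.0013,0.0822],[0.0668,0.0016,0.0901],[0.0796,0.0019,0.0968],[0.0929,0.0022,0.1022],[0.1068,0.0026,0.1062]], "yaw": [0,0,0,0,0,0,0,0,0,0,0,0]}}

```text
clock: 5.58
eef_pos: [486.7, 364.7, 180.9]
eef_rot: [-3.141, -0.003, -3.119]
wrist_force: [-4.7, 2.9, -5.2]
finger_gap: 45.6
finger_force: 60.0
```

Request:
{"op": "play_rows", "data": {"translation": [[0.0141,0.0003,0.0026],[0.0285,0.0007,0.0038],[0.0429,0.001,0.0035],[0.0572,0.0014,0.0019],[0.0712,0.0017,-0.0012],[0.0781,0.0019,-0.0033],[0.0781,0.0019,-0.0033],[0.0781,0.0019,-0.0033]], "yaw": [0,0,0,0,0,0,0,0]}}

```text
clock: 6.58
eef_pos: [566.2, 366.4, 179.5]
eef_rot: [3.141, 0.002, -3.12]
wrist_force: [0.6, -0.7, 7.6]
finger_gap: 44.9
finger_force: 60.0
```

Request:
{"op": "play_rows", "data": {"translation": [[0,0,0],[0,0,0],[0,0,0],[0,0,0]], "yaw": [0,0,0,0], "hand": 0.95}}

```text
clock: 7.08
eef_pos: [565.6, 366.4, 178.2]
eef_rot: [-3.142, -0.0, -3.119]
wrist_force: [0.0, 0.7, -0.1]
finger_gap: 81.4
finger_force: 0.0
```

Request:
{"op": "play_rows", "data": {"translation": [[0,0,0.03],[0,0,0.08],[0,0,0.13],[-0.03,-0.02,0.16],[-0.07,-0.05,0.16],[-0.11,-0.09,0.16],[-0.15,-0.13,0.16],[-0.18,-0.18,0.16],[-0.18,-0.23,0.16],[-0.18,-0.28,0.16],[-0.18,-0.34,0.16],[-0.18,-0.39,0.16]], "yaw": [0,0,0,0,0,0,0,0.03,0.03,0.03,0.03,0.03], "hand": 1}}

```text
clock: 8.57
eef_pos: [385.2, -25.4, 338.6]
eef_rot: [-3.141, 0.001, -3.09]
wrist_force: [0.5, 0.9, 0.1]
finger_gap: 93.9
finger_force: 0.0
```

Request:
{"op": "play_rows", "data": {"translation": [[0,0,-0.03],[0,0,-0.06],[0,0,-0.06]], "yaw": [0,0,0]}}

```text
clock: 8.95
eef_pos: [385.0, -23.6, 277.3]
eef_rot: [3.141, -0.003, -3.09]
wrist_force: [-0.7, -0.9, 1.3]
finger_gap: 93.8
finger_force: 0.0
```

```bash
python3 - <<'E'
from h import *
from cell import telemetry, eyes
s=telemetry.read_state(); c=eyes.camera('wrist'); pickle.dump((c,s),open('w3.pkl','wb'));T=wristT(c,s)
cv2.imwrite('pics/w3.png',c['pixels'][:,:,::-1]); print(s['eef_pos'],s['eef_rot'],s['clock'])
h=cv2.cvtColor(c['pixels'],cv2.COLOR_RGB2HSV).astype(int)
br=((h[...,0]<20)|(h[...,0]>170))&(h[...,1]>90)&(h[...,2]<110); br[280:]=0
hi=(abs(h[...,0]-24)<5)&(h[...,1]>110)&(h[...,2]>110); hi[300:]=0
for nm,m,z in [('brown',br,94),('hinge',hi,64)]:
    for b,st,ce in blobs(m,60):
        r=cv2.minAreaRect(cv2.findNonZero(b.astype(np.uint8))); print(nm,st,ce.round(1),np.round(r[1],1),round(r[2],1),onz(c,*ce,z,T).round(1))
E
```

```text
[384.97079467 -23.55867923 277.30231551] [ 3.14097233e+00 -2.77197456e-03 -3.08963627e+00] 8.95
brown [ 493    0   55  115 3114] [519.3  55.3] [ 36.3 117.9] 9.2 [234.9 185.3  94. ]
brown [546 114  37   6  94] [561.7 116.3] [36.2  3.6] 7.1 [295.4 247.7  94. ]
brown [533 159  43  65 867] [551.8 188.1] [30.8 70.6] 17.3 [378.6 257.8  94. ]
brown [ 549  170   91  108 1906] [609.4 232. ] [ 61.9 133.5] 36.0 [430.9 344.5  94. ]
brown [275 189  16  11  66] [283.  195.2] [15. 10.] -0.0 [404.2 -66.1  94. ]
brown [295 189  65  15 362] [327.4 194.2] [14. 64.] 90.0 [400.2 -12.3  94. ]
brown [300 216  38  21 549] [317.9 228.1] [20. 37.] 90.0 [444.5 -21.7  94. ]
brown [543 220  11  36 121] [547.3 237.2] [ 9.4 35.1] 3.2 [441.9 268.2  94. ]
hinge [530  96  23  16 290] [541.2 103.6] [20.9 15. ] 5.7 [281.  241.7  64. ]
hinge [586 101  23  17 286] [597.3 109.4] [20.7 15.4] 7.1 [284.1 311.8  64. ]
```

View pics/w3.png

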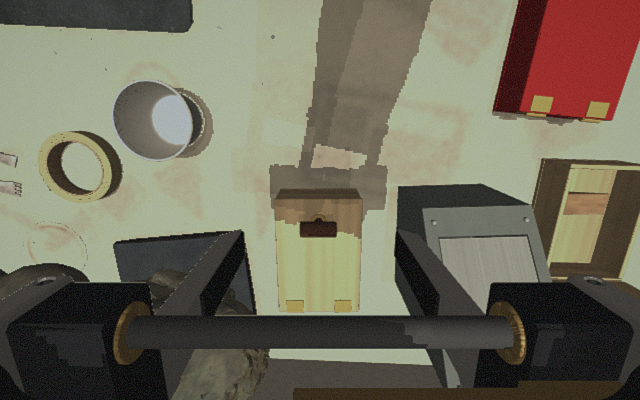

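The right handle is confirmed at (318,228), and the case lies square to the tool. The left case is standing open.

Request:
{"op": "play_rows", "data": {"translation": [[0.03,0.001,-0.03],[0.059,0.002,-0.08],[0.0595,0.002,-0.13],[0.0595,0.002,-0.17],[0.0595,0.002,-0.195],[0.0595,0.002,-0.202],[0.0595,0.002,-0.202],[0.0595,0.002,-0.202]], "yaw": [0,0,0,0,0,0,0,0]}}

```text
clock: 10.0
eef_pos: [446.0, -21.6, 77.7]
eef_rot: [-3.141, 0.002, -3.089]
wrist_force: [0.1, 0.6, 0.0]
finger_gap: 93.9
finger_force: 0.0
```

Request:
{"op": "play_rows", "data": {"translation": [[0,0,0],[0,0,0],[0,0,0],[0,0,0],[0,0,0],[0,0,0]], "yaw": [0,0,0,0,0,0], "hand": 0.3, "force": 60}}

```text
clock: 10.75
eef_pos: [445.2, -22.1, 76.3]
eef_rot: [-3.141, -0.0, -3.089]
wrist_force: [-0.0, -6.1, -0.2]
finger_gap: 45.6
finger_force: 60.0
```

Same arc, with y scaled by 0.052.

Request:
{"op": "play_rows", "data": {"translation": [[0.0019,0.0001,0.0069],[0.0041,0.0002,0.0138],[0.0095,0.0005,0.0271],[0.0163,0.0008,0.0398],[0.0243,0.0013,0.0518],[0.0334,0.0017,0.0629],[0.0436,0.0023,0.0731],[0.0548,0.0029,0.0822],[0.0668,0.0035,0.0901],[0.0796,0.0041,0.0968],[0.0929,0.0048,0.1022],[0.1068,0.0056,0.1062]], "yaw": [0,0,0,0,0,0,0,0,0,0,0,0]}}

```text
clock: 12.25
eef_pos: [551.3, -16.2, 181.9]
eef_rot: [-3.141, -0.004, -3.09]
wrist_force: [-4.5, -4.5, -5.8]
finger_gap: 45.2
finger_force: 60.0
```

Request:
{"op": "play_rows", "data": {"translation": [[0.0141,0.0007,0.0026],[0.0285,0.0015,0.0038],[0.0429,0.0022,0.0035],[0.0572,0.003,0.0019],[0.0712,0.0037,-0.0012],[0.0781,0.0041,-0.0033],[0.0781,0.0041,-0.0033],[0.0781,0.0041,-0.0033]], "yaw": [0,0,0,0,0,0,0,0]}}

```text
clock: 13.25
eef_pos: [630.7, -11.9, 180.5]
eef_rot: [-3.141, 0.002, -3.089]
wrist_force: [0.6, -0.3, 7.8]
finger_gap: 44.8
finger_force: 60.0
```

Request:
{"op": "play_rows", "data": {"translation": [[0,0,0],[0,0,0],[0,0,0],[0,0,0]], "yaw": [0,0,0,0], "hand": 0.95}}

```text
clock: 13.75
eef_pos: [630.0, -11.8, 179.1]
eef_rot: [3.142, -0.0, -3.089]
wrist_force: [-0.7, -0.7, 0.1]
finger_gap: 81.2
finger_force: 0.0
```

Request:
{"op": "play_rows", "data": {"translation": [[0,0,0.03],[0,0,0.08],[0,0,0.13],[-0.03,0.02,0.16],[-0.07,0.05,0.16],[-0.11,0.08,0.16],[-0.15,0.11,0.16],[-0.19,0.14,0.16],[-0.22,0.18,0.16],[-0.24,0.19,0.16],[-0.24,0.19,0.16],[-0.24,0.19,0.16]], "yaw": [0,0,0,0,0,0,0,0,0,0,0,0]}}

```text
clock: 15.25
eef_pos: [390.7, 177.5, 339.2]
eef_rot: [-3.141, -0.0, -3.09]
wrist_force: [0.9, -0.2, -0.6]
finger_gap: 89.3
finger_force: 0.0
```

```bash
python3 - <<'E'
from h import *
from cell import telemetry, eyes
s=telemetry.read_state(); c=eyes.camera('wrist'); pickle.dump((c,s),open('w4.pkl','wb'));T=wristT(c,s)
cv2.imwrite('pics/w4.png',c['pixels'][:,:,::-1]); print(s['eef_pos'],s['eef_rot'],s['clock'])
t=eyes.camera('top'); pickle.dump(t,open('top1.pkl','wb'))
E
```

```text
[390.72268884 177.46353432 339.17340501] [-3.14135398e+00 -5.11705861e-06 -3.09007322e+00] 15.25
```

View pics/w4.png

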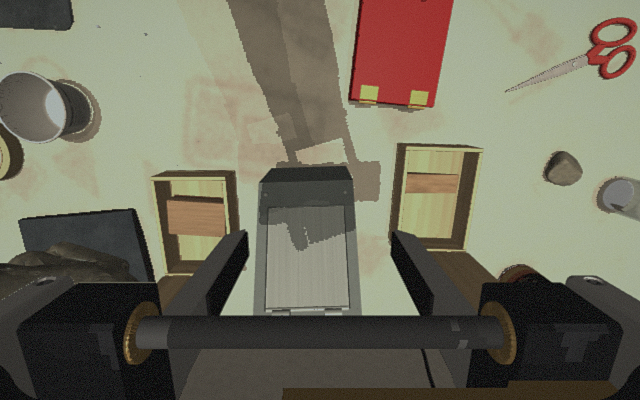

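Right case: a piece 58×39 px at (196,216), about the size of the sanding block. Left case: a narrow piece at (432,183), which should be the wedge. It appears to lie across the case, so I'll look closer.

Request:
{"op": "play_rows", "data": {"translation": [[0,0.04,0],[0.01,0.1,-0.01],[0.01,0.15,-0.03],[0.01,0.183,-0.06],[0.01,0.183,-0.08],[0.01,0.183,-0.08]], "yaw": [0,0,-0.03,-0.03,-0.03,-0.03]}}

```text
clock: 16.1
eef_pos: [400.3, 360.5, 257.6]
eef_rot: [-3.139, -0.003, -3.12]
wrist_force: [-0.5, 1.4, 0.5]
finger_gap: 89.4
finger_force: 0.0
```

```bash
python3 - <<'E'
from h import *
from cell import telemetry, eyes
s=telemetry.read_state(); c=eyes.camera('wrist'); pickle.dump((c,s),open('w5.pkl','wb'));T=wristT(c,s)
print(s['eef_pos'],s['eef_rot'],s['clock'])
cv2.imwrite('pics/w5.png',cv2.resize(c['pixels'][130:330,220:420,::-1],None,fx=3,fy=3,interpolation=cv2.INTER_CUBIC))
E
```

```text
[400.25759526 360.54286182 257.59499406] [-3.13942720e+00 -2.69614213e-03 -3.11993897e+00] 16.1
```

View pics/w5.png

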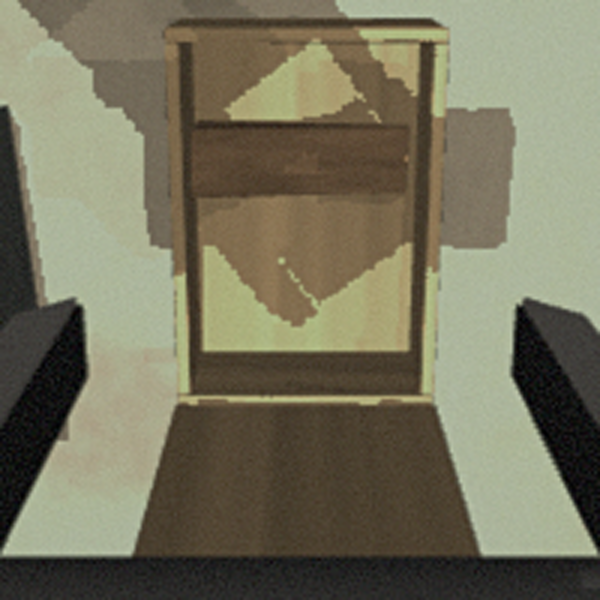

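The wedge lies across the left case, with crop corners (197,122), (408,122), (407,192) and (195,197). I'll compute its position and the slot's position.

```bash
python3 - <<'E'
from h import *
L=lambda n:pickle.load(open(n+'.pkl','rb'))
c5,s5=L('w5');T5=wristT(c5,s5)
for z in (20,28): print('wedge',z,[onz(c5,220+x/3,130+y/3,z,T5).round(1)[:2].tolist() for x,y in [(197,122),(408,122),(407,192),(195,197)]])
print('case rim z56',[onz(c5,220+x/3,130+y/3,56,T5).round(1)[:2].tolist() for x,y in [(190,41),(420,41),(182,400),(433,400)]])
c2,s2=L('w2');T2=wristT(c2,s2);c1,s1=L('w1');T1=wristT(c1,s1);c3,s3=L('w3');T3=wristT(c3,s3)
F=[onz(c2,275.5,205.4,134.3,T2),onz(c2,350.2,201.1,134.3,T2)];U=[onz(c2,275.5,305.4,207.7,T2),onz(c2,358.5,300.7,207.7,T2)]
print('F',np.round(F,1),'U',np.round(U,1)); fm,um=np.mean(F,0),np.mean(U,0); print('mid',fm,um,(fm+um)/2,um-fm,np.degrees(np.arctan2((um-fm)[1],(um-fm)[0])),np.linalg.norm(F[0]-F[1]),np.linalg.norm(U[0]-U[1]))
print('tri R',tri([ray(c1,127,227,T1),ray(c2,275.5,205.4,T2),ray(c3,440,238,T3)]),'L',tri([ray(c1,204,222,T1),ray(c2,350.2,201.1,T2),ray(c3,528,236,T3)]))
# screws / contents profile: brightness along wedge
g=cv2.cvtColor(c5['pixels'],cv2.COLOR_RGB2GRAY); print('cols',[g[165:200,u].tolist() for u in (292,320,350)])
E
```

```text
wedge 20 [[398.0, 314.5], [395.9, 410.5], [428.7, 411.8], [433.3, 313.3]]
wedge 28 [[396.5, 315.4], [394.4, 409.5], [426.7, 410.8], [431.2, 314.2]]
case rim z56 [[358.1, 315.8], [356.1, 409.2], [518.9, 310.6], [516.4, 424.2]]
F [[432.2 113.5 134.3]
 [424.  211.7 134.3]] U [[532.9 121.9 207.7]
 [524.4 219.3 207.7]]
mid [428.11167534 162.60631317 134.3       ] [528.65831505 170.61948139 207.7       ] [478.3849952  166.61289728 171.        ] [100.54663971   8.01316822  73.4       ] 4.556615514599426 98.53083552480541 97.82373227019
tri R (array([430.97096318, 113.24219589, 139.57071744]), [0.7, 1.1, 1.0]) L (array([423.86714901, 211.32576391, 136.61291075]), [1.2, 0.5, 1.6])
cols [[101, 96, 99, 100, 96, 72, 41, 47, 70, 71, 71, 66, 72, 74, 79, 75, 78, 77, 76, 74, 80, 78, 76, 75, 78, 74, 74, 73, 70, 65, 63, 99, 101, 97, 98], [158, 156, 156, 157, 149, 97, 47, 54, 65, 73, 80, 74, 72, 74, 74, 77, 79, 79, 83, 80, 80, 88, 84, 74, 74, 74, 69, 69, 73, 67, 107, 112, 107, 112, 107], [93, 94, 92, 90, 93, 90, 76, 68, 77, 82, 79, 76, 74, 76, 79, 80, 79, 73, 68, 66, 63, 73, 77, 70, 75, 71, 79, 75, 75, 83, 96, 92, 95, 104, 108]]
```

Request:
{"op": "play_rows", "data": {"translation": [[0,0,0],[0,0,0],[0.004,0.001,0],[0.008,0.001,0],[0.012,0.002,0],[0.0137,0.002,0],[0.0137,0.002,0],[0.0137,0.002,-0.02],[0.0137,0.002,-0.05],[0.0137,0.002,-0.08],[0.0137,0.002,-0.1],[0.0137,0.002,-0.1]], "yaw": [-0.1,-0.28,-0.46,-0.64,-0.82,-1.0,-1.18,-1.36,-1.5,-1.58,-1.58,-1.58], "hand": 0.6}}

```text
clock: 17.65
eef_pos: [414.2, 362.6, 159.4]
eef_rot: [-3.141, 0.0, 1.583]
wrist_force: [-0.9, -0.3, -0.4]
finger_gap: 56.6
finger_force: 0.0
```

```bash
python3 - <<'E'
from h import *
from cell import telemetry, eyes
s=telemetry.read_state(); c=eyes.camera('wrist'); pickle.dump((c,s),open('w6.pkl','wb'));T=wristT(c,s)
print(s['eef_pos'],s['eef_rot'],s['clock'],s['joints'])
print('expected centre px',proj(c,[414,362.5,23],T),'TCP',proj(c,s['eef_pos'],T), 'below', proj(c,[s['eef_pos'][0],s['eef_pos'][1],23],T))
cv2.imwrite('pics/w6.png',cv2.resize(c['pixels'][100:,:,::-1],None,fx=1.25,fy=1.25))
E
```

```text
[414.18030317 362.56586043 159.36252222] [-3.14103011e+00  4.27843262e-04  1.58292647e+00] 17.65 [ 6.52509883e-01  3.42711655e-01  1.57529795e+00 -7.39529214e-06
  1.22428977e+00  6.40382379e-01]
expected centre px (np.float64(319.51088341492215), np.float64(190.85987118009317)) TCP (np.float64(319.7971520827494), np.float64(243.80366534833095)) below (np.float64(319.68305486750126), np.float64(190.80115556895655))
```

View pics/w6.png

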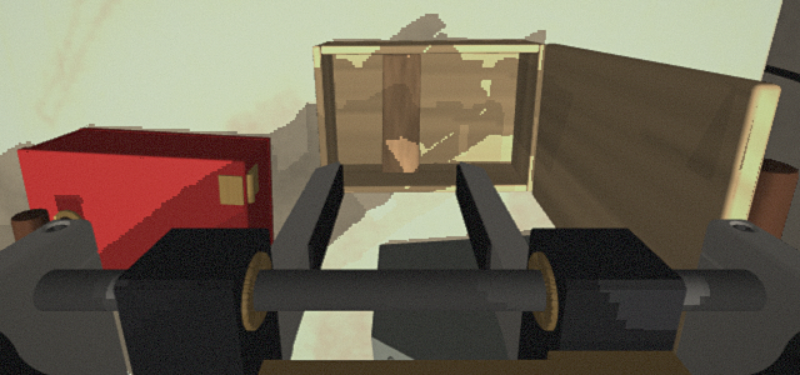

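The wedge sits between the fingers, with its crop centre near (401,110), about 1 mm towards +x of the tool. Descend and grip.

Request:
{"op": "play_rows", "data": {"translation": [[0.001,0,-0.03],[0.0012,0,-0.07],[0.0012,0,-0.1],[0.0012,0,-0.12],[0.0012,0,-0.135],[0.0012,0,-0.145],[0.0012,0,-0.15],[0.0012,0,-0.15],[0.0012,0,-0.15]], "yaw": [0,0,0,0,0,0,0,0,0]}}

```text
clock: 18.82
eef_pos: [415.2, 363.3, 9.8]
eef_rot: [3.141, -0.0, 1.584]
wrist_force: [-0.5, 0.6, 0.0]
finger_gap: 56.3
finger_force: 0.0
```

Request:
{"op": "play_rows", "data": {"translation": [[0,0,0],[0,0,0],[0,0,0],[0,0,0],[0,0,0],[0,0,0]], "yaw": [0,0,0,0,0,0], "hand": 0.2, "force": 55}}

```text
clock: 19.58
eef_pos: [415.0, 363.2, 9.3]
eef_rot: [3.141, -0.0, 1.584]
wrist_force: [-1.9, -0.0, 2.3]
finger_gap: 31.0
finger_force: 55.0
```

Request:
{"op": "play_rows", "data": {"translation": [[0,0,0.02],[0,0,0.06],[0,0,0.11],[0,0,0.16],[0,0,0.21],[0,0,0.26],[0,0,0.3],[0,0,0.3],[0,0,0.3]], "yaw": [0,0,0,0,0,0,0.16,0.32,0.48]}}

```text
clock: 20.7
eef_pos: [414.9, 363.1, 309.4]
eef_rot: [3.141, -0.0, 2.069]
wrist_force: [0.5, 0.2, 0.3]
finger_gap: 31.3
finger_force: 55.0
```

Request:
{"op": "play_rows", "data": {"translation": [[0,-0.02,0],[0,-0.05,0],[0,-0.08,0],[0.005,-0.11,0],[0.01,-0.14,0],[0.0136,-0.17,0],[0.0136,-0.19,0],[0.0136,-0.2,0],[0.0136,-0.2006,0],[0.0136,-0.2006,-0.03],[0.0136,-0.2006,-0.06],[0.0136,-0.2006,-0.06]], "yaw": [0.16,0.32,0.48,0.64,0.8,0.96,1.1,1.159,1.159,1.159,1.159,1.159]}}

```text
clock: 22.2
eef_pos: [427.8, 162.7, 247.8]
eef_rot: [-3.141, -0.003, -3.061]
wrist_force: [-0.9, -0.3, 0.3]
finger_gap: 31.1
finger_force: 55.0
```

```bash
python3 - <<'E'
from h import *
from cell import telemetry, eyes
s=telemetry.read_state(); c=eyes.camera('wrist'); pickle.dump((c,s),open('w7.pkl','wb'));T=wristT(c,s)
print(s['eef_pos'],s['eef_rot'],s['clock'],s['finger_gap'])
a=.081
for n,x,y in [('nearR',-52,-50),('nearL',-52,50),('farR',52,-50),('farL',52,50)]:
    p=[478.4+x*np.cos(a)-y*np.sin(a),166.6+x*np.sin(a)+y*np.cos(a),171+.7*x]; print(n,np.round(proj(c,p,T),1))
cv2.imwrite('pics/w7.png',cv2.resize(c['pixels'][80:,:,::-1],None,fx=1.25,fy=1.25))
E
```

```text
[427.79682314 162.70690143 247.82528349] [-3.14092725 -0.00347993 -3.0612815 ] 22.2 31.060931391330637
nearR [267.7 195.6]
nearL [369.8 195.5]
farR [259.4 337.1]
farL [378.1 337. ]
```

View pics/w7.png

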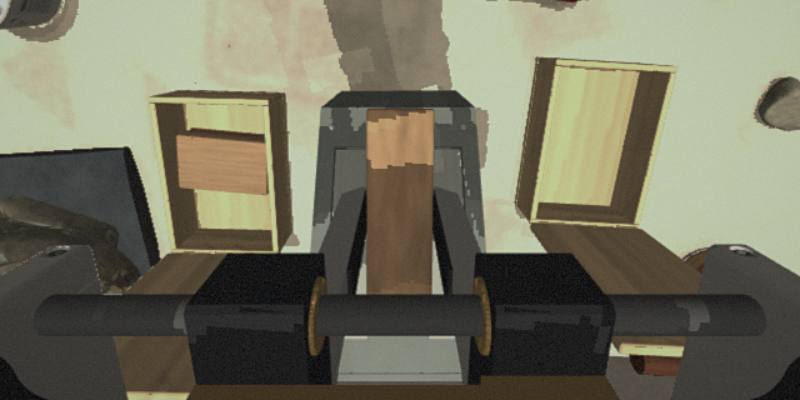

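The flap's near edge sits at crop (334–466,148), about 2–3 mm beyond the prediction, so I shift the target a little. Then push in along the normal.

Request:
{"op": "play_rows", "data": {"translation": [[0.0029,0.0008,-0.015],[0.0029,0.0008,-0.0315],[0.0083,0.0012,-0.0392],[0.0137,0.0016,-0.0468],[0.0191,0.0021,-0.0545],[0.0245,0.0025,-0.0622],[0.0299,0.003,-0.0698],[0.0353,0.0034,-0.0775],[0.0353,0.0034,-0.0775]], "yaw": [0,0,0,0,0,0,0,0,0]}}

```text
clock: 23.38
eef_pos: [463.8, 165.8, 171.0]
eef_rot: [-3.141, -0.001, -3.061]
wrist_force: [-1.1, -0.9, -0.2]
finger_gap: 31.1
finger_force: 55.0
```

Request:
{"op": "play_rows", "data": {"translation": [[0.0054,0.0004,-0.0077],[0.0108,0.0009,-0.0153],[0.0162,0.0013,-0.023],[0.0216,0.0017,-0.0307],[0.027,0.0022,-0.0383],[0.0324,0.0026,-0.046],[0.0324,0.0026,-0.046],[0.0324,0.0026,-0.046]], "yaw": [0,0,0,0,0,0,0,0]}}

```text
clock: 24.38
eef_pos: [496.2, 168.5, 125.7]
eef_rot: [-3.142, -0.0, -3.06]
wrist_force: [-0.8, 0.5, -1.3]
finger_gap: 31.6
finger_force: 55.0
```

```bash
python3 - <<'E'
from h import *
from cell import telemetry, eyes
s=telemetry.read_state(); print(s['eef_pos'],s['wrist_force'],s['moment'],s['clock'],s['finger_gap'])
c=eyes.camera('wrist'); pickle.dump((c,s),open('w8.pkl','wb'))
E
```

```text
[496.22181929 168.47342836 125.74991605] [-0.79440883  0.48743891 -1.26638685] [-0.09731055  0.17551606  0.0251496 ] 24.375 31.55799167368474
```

Request:
{"op": "play_rows", "data": {"translation": [[0,0,0],[0,0,0],[0,0,0],[0,0,0],[0,0,0],[0,0,0],[0,0,0]], "yaw": [0,0,0,0,0,0,0], "hand": 0.55}}

```text
clock: 25.3
eef_pos: [496.3, 168.5, 125.7]
eef_rot: [-3.142, 0.0, -3.06]
wrist_force: [-0.7, 0.3, 0.5]
finger_gap: 51.9
finger_force: 0.3
```

Request:
{"op": "play_rows", "data": {"translation": [[-0.0054,-0.0004,0.0077],[-0.0108,-0.0009,0.0153],[-0.0216,-0.0017,0.0307],[-0.0324,-0.0026,0.046],[-0.05,-0.004,0.07],[-0.065,-0.005,0.11],[-0.075,-0.005,0.15],[-0.1,-0.005,0.19],[-0.1,-0.005,0.22],[-0.1,-0.005,0.22],[-0.1,-0.005,0.22],[-0.1,-0.005,0.22]], "yaw": [0,0,0,0,0,0,0,0,0,0,0,0]}}

```text
clock: 26.8
eef_pos: [396.1, 163.4, 344.8]
eef_rot: [-3.141, -0.002, -3.06]
wrist_force: [-0.2, 0.1, -0.1]
finger_gap: 51.7
finger_force: 0.0
```

```bash
python3 - <<'E'
from h import *
from cell import telemetry, eyes
s=telemetry.read_state(); c=eyes.camera('wrist'); t=eyes.camera('scene')
print(s['eef_pos'],s['clock'],s['finger_gap'])
a=cv2.resize(c['pixels'][60:340,60:580],(800,430)); b=cv2.resize(t['pixels'][130:270,230:400],(206,170))
a[260:,297:503]=b
cv2.imwrite('pics/w9.png',a[:,:,::-1])
b=cv2.resize(t['pixels'][120:270,220:420],(800,600)); 
cv2.imwrite('pics/fin.png',np.vstack([cv2.resize(c['pixels'][60:320],(790,320)),cv2.resize(t['pixels'][120:270,200:420],(790,279))])[:,:,::-1])
E
```

```text
[396.05864647 163.39368742 344.76023334] 26.8 51.66572646067067
```

View pics/fin.png

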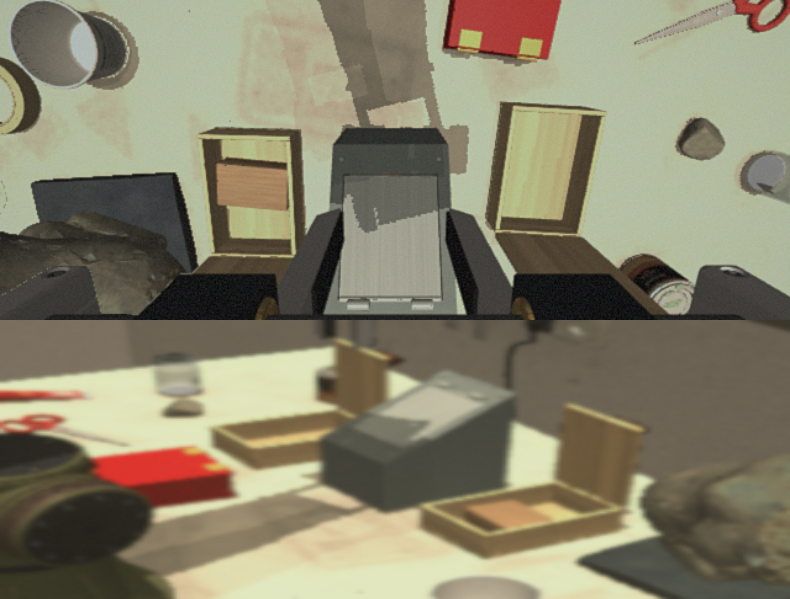

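Both lids stand upright. The flap is shut, at (390,235) in the upper part. The wedge is no longer visible, so it is inside the box, and the block is still in its case at (252,185).

Request:
{"op": "play_rows", "data": {"translation": [[0,0,0],[0,0,0],[0,0,0],[0,0,0]], "yaw": [0,0,0,0]}}

```text
clock: 27.4
eef_pos: [396.3, 163.5, 345.7]
eef_rot: [-3.142, -0.0, -3.06]
wrist_force: [0.4, -0.0, -0.4]
finger_gap: 51.8
finger_force: 0.0
```

```bash
python3 -c "
from cell import manip
print(manip.sign_off())"
```

```text
the job is handed in; nothing more can be done
None
```

The job is handed in at about 27 s on the robot's clock: both lids stand open, the wedge is through the flap with the flap shut behind it, and the sanding block is still in its case; I saw nothing else on the bench disturbed.

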